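# Sweep the screw caps into the orange tray

### The job

Sweep the three red screw caps across the top of the wooden step and over its edge so that all of them lie in the orange tray beside it; push them, never pick them up. Leave the small jar standing where it is on the step, and do not disturb the other things on the table.

Things in the scene. Friction and masses are not known exactly. Their poses are not given: they have to be found in the camera images.
- step: Low wooden step, fixed to the table: a flat top 250 mm along its x axis by 240 mm along its y axis, with no rim, 60 mm above the table. Origin on the table under the middle of the top (z up). The caps and the jar start on its top. A shallow tray stands against each of its two y sides (3 mm gap).
- orange_tray: Orange plastic open-topped tray, fixed to the table along one of the step's two y sides (which one varies): 250 mm along its x by 120 mm along its y, 45 mm high, so its rim is 15 mm below the step's top; walls and floor 4 mm. Origin under its centre, axes parallel to the step's. Its centre is 183 mm from the step's, along the step's y.
- white_tray: White plastic tray, the same size as the orange one, fixed against the other y side of the step. Stays empty.
- cap1: One of three identical red plastic screw caps, disc 42 mm diameter, 14 mm high, about 20 g, lying flat on the step and sliding freely. Origin at the centre of its underside, z up.
- cap2: One of three identical red plastic screw caps, disc 42 mm diameter, 14 mm high, about 20 g, lying flat on the step and sliding freely. Origin at the centre of its underside, z up.
- cap3: One of three identical red plastic screw caps, disc 42 mm diameter, 14 mm high, about 20 g, lying flat on the step and sliding freely. Origin at the centre of its underside, z up.
- jar: Small amber glass jar with a brass lid, 42 mm diameter, 43 mm high, about 110 g, standing on the step among the caps. Origin at the centre of its underside. At the start the jar and the three caps occupy four different rows, one each (rows run along the step's y axis, at step x about -84, -28, 28 and 84 mm, +-4 mm), at any y within +-70 mm, so each cap's straight way to either tray is free.
- oil: Bystander, standing on the table well away from the step: tall amber oil bottle, 72 mm diameter, 210 mm high. Origin under its centre.
- tin: Bystander, standing on the table well away from the step: food tin with a blue label, 74 mm diameter, 110 mm high. Origin under its centre.
- mug: Bystander, standing on the table well away from the step: blue mug, 82 mm diameter, 90 mm high. Origin under its centre.
- tub: Bystander, standing on the table well away from the step: clear food tub with white lid, 138 x 198 mm, 82 mm high. Origin under its centre.
- carton: Bystander, standing on the table well away from the step: green food carton, 50 x 130 mm, 100 mm high. Origin under its centre.
There are look-alikes about, which are no part of the job. Leave any blue or turquoise look-alike of the cap2 alone.

How it is judged (in metres and radians):
At the end, for the whole second after the job is handed in: All three caps lie at rest inside the orange tray (origin within 121 mm in x and 56 mm in y of the tray's centre, and less than 36 mm above its underside); the jar is upright within 15 mm of its start; the other things on the table are within 20 mm of theirs (x of cap1 in the frame of orange_tray between -0.121 and 0.121 m and y of cap1 in the frame of orange_tray between -0.056 and 0.056 m and z of each of cap1, cap2, cap3 in the frame of orange_tray below 0.036 m and linear speed of each of cap1, cap2, cap3 below 0.02 m/s and x of cap2 in the frame of orange_tray between -0.121 and 0.121 m and y of cap2 in the frame of orange_tray between -0.056 and 0.056 m and x of cap3 in the frame of orange_tray between -0.121 and 0.121 m and y of cap3 in the frame of orange_tray between -0.056 and 0.056 m and distance of jar from where it was at the start of the episode below 0.015 m and angle between jar's own z axis and vertical below 0.15 rad and distance of each of oil, tin, mug, tub, carton from where it was at the start of the episode below 0.02 m); the robot touches nothing.
It fails at once if a cap is lifted: its origin rises more than 25 mm above the top of the step (height (world z) of any of cap1, cap2, cap3 above 0.085 m).
It fails at once if the jar is moved more than 15 mm or tipped (distance of jar from where it was at the start of the episode above 0.015 m or angle between jar's own z axis and vertical above 0.15 rad).
It fails at once if a bystander on the table is moved more than 20 mm (distance of any of oil, tin, mug, tub, carton from where it was at the start of the episode above 0.02 m).
It also fails if it takes over 48 s, if anything falls off the work surface, if the arm or the gripper's body presses on something with over 40 N, if the wrist force passes 120 N, or if a joint passes its speed limit or range.

### The arm

A 7-joint arm with a two-finger parallel gripper is mounted at the origin on the work surface. World frame = base frame: x ahead of the robot, y to its left, z up, the work surface at z = 0. Lengths are in mm, angles in rad, forces in N, time in s.
With the tool pointing down it reaches from about 350 to 900 mm from the base axis. Payload 19.9 kg.
Tool frame: the origin (TCP) lies on the centre line of the jaws, within the pads' length; the fingertips stand 14 mm ahead of it and the grasp point (between the pads) lies 5 mm behind it; z points along the fingers, y is the line along which they close (so a half turn about z gives the same grasp; the last joint's range is limited). The gripper opens to 85 mm and grips with 20 to 120 N. Pads are 22 mm wide; open, the fingers measure 114 mm over their backs; the gripper's body (76 mm by 85 mm) begins 54 mm behind the grasp point. The pads swing forward as they close: fully open they stand 13 mm farther back than shut.
Start: joints at [-1.163, 0.417, -0.01, 1.614, 0.005, 1.111, -0.053], TCP at [271.165, 563.092, 245.26] pointing down, gripper open.
Joint ranges: [-2.81, 2.81], [-0.39, 2.02], [-1.27, 1.25], [0.06, 2.57], [-1.19, 4.33], [0.19, 2], [-2.82, 2.82]. Speed limits (rad/s): [1.89, 1.89, 2.39, 2.39, 3.01, 3.01, 3.01].

### API

Orientations are given as a rotation vector (axis times angle).
In Python, from station import sense, grab_frame, get_calibration, finish_job gives the robot as it stands.
- The arm moves only by the shell command python3 -m handwheel 'ROWS'. ROWS is text: rows parted by semicolons, each of 7 numbers parted by spaces: the shift along the tool's x, y, z in m, then the turn, a rotation vector about the tool's x, y, z in rad, then the closure, from 0 (fully open) to 1 (shut). In form: x y z rx ry rz hand; .... A call has 1 to 12 rows; each row shifts and turns the commanded pose from where the row before left it, along the tool's axes as they then stand; what a row does not reach is not made up. A row lasts 1/10 s, in which the tool goes at most 50 mm and 8.59 degrees, less where a joint would pass 70% of its speed; a pose out of reach is approached as far as the arm can. A call is refused whole if a number of a shift passes 0.05 or a number of a turn 0.15, either way. A call with a gripper value outside its range is refused whole. The fingers move at their own pace and stop on an object; the grip force is fixed at half the most. Time passes only in rows, so rows that do not move let the fingers close. It gives the time, the measured TCP pose, the force, the opening and the grip force at its end, in the units of the state.
- sense(): the state, without advancing time (a new reading comes with each control period).
- grab_frame(name): name is "scene" or "top"; returns the picture (400x640x3 uint8, blue, green, red); there is no depth.
- get_calibration(name): a dict with "camera_matrix" (3x3 intrinsics, pixels), "k1" (the pictures are not rectified: a ray, as slopes to the right and down, at radius r is drawn at 1 + k1 r^2 times it, then the intrinsics apply), "world_from_camera" (4x4, takes a point from camera to world coordinates). Camera axes: x right, y down, z forward; pixel columns grow to the right and rows downward; lengths in mm; the calibration is good to about 2 mm. A picture is of the moment at which its call begins. get_calibration takes no time and is no camera call.
- finish_job(): hands the job in; it is judged then, once.
The state is a dict: "time": time; "joint_pos": joint angles; "joint_vel": joint speeds; "joint_torque": joint torques, N m; "ee_pos": TCP position; "eef_rot": TCP orientation; "ft_force": force on the tool from outside, world axes, zero at the start; "ft_torque": the same for the moment, N m; "width": finger opening in mm; "grip_force": force on a finger pad.
Only numpy, scipy, OpenCV 4.12 (cv2) and the standard library are available. Lean on these libraries where they do the work, as an engineer would, in place of code of your own. Each camera call takes 0.05 s, during which the arm holds its last target. There are 200 camera calls.

## Working session

There is one attempt and no reset: what is moved stays moved. The work goes in short steps, Python scripts to look and compute and a shell command to move; the robot and the scene stay as the last step left them, time stands still between calls to the robot, and variables do not carry over. Pictures are saved under pics/ and viewed, at most 10 in all, crops included, and the job is handed in when it is done.

```bash
mkdir -p pics; python3 - <<'E'
from station import *
import cv2
for n in("top","scene"):
    cv2.imwrite(f"pics/{n}0.png",grab_frame(n)); c=get_calibration(n); print(n,c)
s=sense();print(s['time'],s['ee_pos'],s['eef_rot'],s['width'])
E
```

```text
top {'camera_matrix': array([[390.62019992,   0.        , 319.90516631],
       [  0.        , 390.62019992, 195.53282137],
       [  0.        ,   0.        ,   1.        ]]), 'k1': -0.007381257368265222, 'world_from_camera': array([[ 2.79188954e-02, -9.87460974e-01,  1.55374903e-01,
         3.72428105e+02],
       [-9.99609886e-01, -2.77010218e-02,  3.56766653e-03,
        -1.09142441e+01],
       [ 7.81112123e-04, -1.55413895e-01, -9.87849134e-01,
         1.37797892e+03],
       [ 0.00000000e+00,  0.00000000e+00,  0.00000000e+00,
         1.00000000e+00]])}
scene {'camera_matrix': array([[405.08110819,   0.        , 322.31248563],
       [  0.        , 405.08110819, 210.30489613],
       [  0.        ,   0.        ,   1.        ]]), 'k1': -0.009971140305829473, 'world_from_camera': array([[ 4.68135048e-01,  6.19397163e-01, -6.30235457e-01,
         1.35867486e+03],
       [ 8.83384652e-01, -3.45740858e-01,  3.16377646e-01,
        -4.13977730e+02],
       [-2.19347310e-02, -7.04847795e-01, -7.09019361e-01,
         9.48640779e+02],
       [ 0.00000000e+00,  0.00000000e+00,  0.00000000e+00,
         1.00000000e+00]])}
0.1 [271.07194067 562.83652263 244.75035154] [-6.99071605e-01 -3.06267102e+00  1.66521966e-03] 85.5760067104572
```

View pics/top0.png

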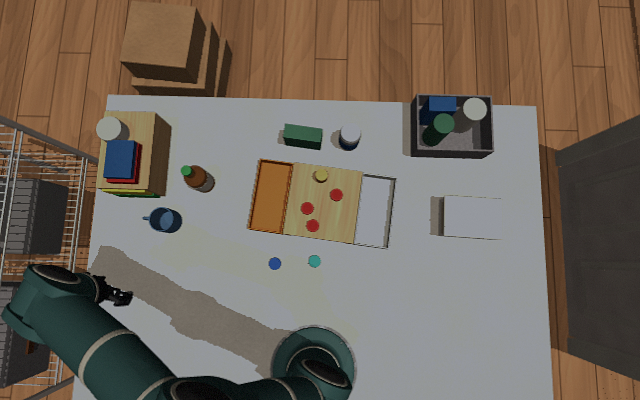

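View pics/scene0.png

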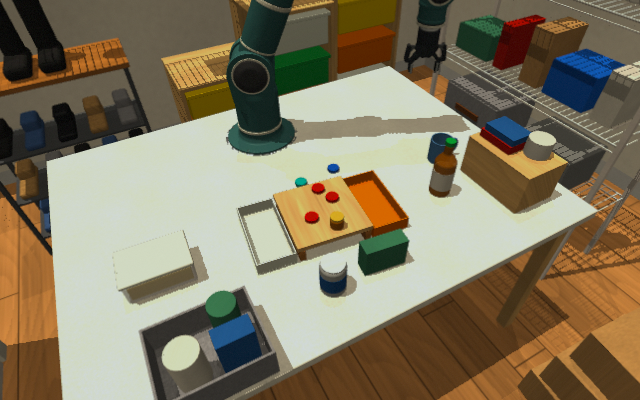

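The top view shows the orange tray at (270,197) on the robot's left, with the step at (323,203) and the white tray at (376,211). The caps are at (336,195), (307,208) and (313,226), and the jar at (320,176). The blue and turquoise discs near (275,264) and (314,261) are decoys.

```bash
cat > h.py <<'E'
from station import *
import cv2, numpy as np
from scipy.spatial.transform import Rotation as R
def ray(n,px,z):
    c=get_calibration(n);K=c['camera_matrix'];T=c['world_from_camera']
    d=(np.array(px,float)-K[:2,2])/[K[0,0],K[1,1]]; s=d.copy()
    for _ in range(5): s=d/(1+c['k1']*(s@s))
    v=T[:3,:3]@[*s,1.]; return (T[:3,3]+v*(z-T[2,3])/v[2])[:2]
def blobs(m,a):
    cs=cv2.findContours(m.astype(np.uint8),cv2.RETR_EXTERNAL,cv2.CHAIN_APPROX_NONE)[0]
    return [c for c in cs if cv2.contourArea(c)>a]
def red(n,img,z=74,roi=None):
    h=cv2.cvtColor(img,cv2.COLOR_BGR2HSV); m=((h[...,0]<5)|(h[...,0]>172))&(h[...,1]>170)&(h[...,2]>90)
    o=[]
    for c in blobs(m,40):
        M=cv2.moments(c);p=(M['m10']/M['m00'],M['m01']/M['m00'])
        w=ray(n,p,z)
        if 350<w[0]<800 and abs(w[1])<300:o.append((np.round(p,1),np.round(w,1),M['m00']))
    return o
E
python3 - <<'E'
from h import *
a=cv2.imread('pics/top0.png');b=cv2.imread('pics/scene0.png')
for n,i in(('top',a),('scene',b)):print(n,red(n,i))
h=cv2.cvtColor(a,cv2.COLOR_BGR2HSV)
def box(m,z,lab):
    r=np.zeros_like(m);r[150:255,240:402]=1
    c=max(blobs(cv2.morphologyEx((m&r).astype(np.uint8),cv2.MORPH_OPEN,np.ones((3,3))),200),key=cv2.contourArea)
    q=np.array([ray('top',p[0],z) for p in c],np.float32); print(lab,cv2.minAreaRect(q))
H,S,V=[h[...,k] for k in range(3)]
box((H>10)&(H<40)&(S>50)&(S<150)&(V>110),60,'step')
box((H>5)&(H<18)&(S>180),45,'orange')
print([(p,h[p[1],p[0]]) for p in((320,220),(345,215),(270,200),(320,175))])
m=(H>18)&(H<32)&(S>140)&(V>80);m[:160]=0;m[195:]=0;m[:,:305]=0;m[:,335:]=0
for c in blobs(m,20):
    (p,r)=cv2.minEnclosingCircle(c);print('jar',p,r,ray('top',p,100))
print(R.from_rotvec(sense()['eef_rot']).as_matrix().round(3))
E
```

```text
top [(array([312.3, 225.3]), array([476.3,  16.4]), 96.0), (array([306.9, 207.9]), array([534.2,  36.5]), 94.0), (array([336. , 194.5]), array([582.6, -60.5]), 90.0)]
scene [(array([310.9, 216.5]), array([587.7, -66. ]), 87.5), (array([331.3, 196.2]), array([539.7,  30.4]), 75.5), (array([317.2, 187.6]), array([481.8,  10.4]), 69.5)]
step ((558.68896484375, -15.391143798828125), (238.99514770507812, 249.0939483642578), 83.56387329101562)Traceback (most recent call last):
  File "<stdin>", line 11, in <module>
  File "<stdin>", line 7, in box
ValueError: max() iterable argument is empty
```

```bash
python3 -m handwheel '0 0 0 0 0 0.137 0.85; 0 0 0 0 0 0.137 0.85; 0 0 0 0 0 0.137 0.85; 0 0 0 0 0 0.137 0.85; 0 0 0 0 0 0.137 0.85; 0 0 0 0 0 0.137 0.85; 0 0 0 0 0 0.137 0.85; 0 0 0 0 0 0.137 0.85; 0 0 0 0 0 0.137 0.85; 0 0 0 0 0 0 0.85'
python3 -m handwheel '-0.035 0.018 0 0 0 0 0.85; -0.035 0.018 0 0 0 0 0.85; -0.035 0.018 0 0 0 0 0.85; -0.035 0.018 0 0 0 0 0.85; -0.035 0.018 0 0 0 0 0.85; -0.035 0.018 0 0 0 0 0.85; -0.035 0.018 0 0 0 0 0.85; -0.035 0.018 0 0 0 0 0.85; -0.035 0.018 0 0 0 0 0.85; -0.035 0.018 0 0 0 0 0.85; -0.035 0.018 0 0 0 0 0.85; -0.035 0.018 0 0 0 0 0.85'
cat >> h.py <<'E'
u=np.array([.112,.994]);v=np.array([.994,-.112])
caps=dict(A=(479,13.4),B=(537,33.5),C=(585.2,-63.3))
def togo(k,back=50):
    s=sense();p=np.array(s['ee_pos']);d=np.array(caps[k])-back*u-p[:2]
    M=R.from_rotvec(s['eef_rot']).as_matrix()
    print('t',round(s['time'],2),'w',round(s['width'],1),p.round(1),'tool dx dy',(M[:2,:2].T@d).round(1),'dz',round(p[2]-80,1),'x-dir err deg',round(np.degrees(np.arctan2(M[1,0],M[0,0]))-83.56,2),'tilt',M[:2,2].round(3),s['ft_force'])
E
python3 -c "from h import *;togo('A')"
```

```text
time: 1.1
ee_pos: [271.0, 563.0, 244.9]
eef_rot: [2.343, 2.092, -0.001]
ft_force: [0.5, -1.0, 0.3]
width: 12.9
grip_force: 0.0
time: 2.3
ee_pos: [439.6, 120.2, 245.4]
eef_rot: [2.336, 2.101, 0.0]
ft_force: [0.3, -0.0, -0.3]
width: 12.9
grip_force: 0.0
t 2.3 w 12.9 [439.6 120.2 245.4] tool dx dy [-152.    50.2] dz 165.4 x-dir err deg 0.37 tilt [0. 0.] [ 0.31024928 -0.01244971 -0.26493617]
```

```bash
python3 -m handwheel '-0.038 0.0125 0 0 0 0 0.85; -0.038 0.0125 0 0 0 0 0.85; -0.038 0.0125 0 0 0 0 0.85; -0.038 0.0125 0 0 0 0 0.85; 0 0 0.035 0 0 0 0.85; 0 0 0.035 0 0 0 0.85; 0 0 0.035 0 0 0 0.85; 0 0 0.03 0 0 0 0.85; 0 0 0 0 0 0 0.85'
python3 - <<'E'
from h import *
togo('A')
for n in('top','scene'):cv2.imwrite(f'pics/{n}1.png',grab_frame(n))
i=cv2.imread('pics/scene1.png')[140:280,220:420];j=cv2.imread('pics/top1.png')[140:260,230:400]
cv2.imwrite('pics/c1.png',np.vstack([cv2.resize(i,(600,300)),cv2.resize(j,(600,300))]))
E
```

```text
time: 3.2
ee_pos: [470.2, -35.0, 107.5]
eef_rot: [-2.335, -2.097, 0.008]
ft_force: [0.2, 0.1, 1.8]
width: 13.3
grip_force: 0.0
t 3.2 w 13.3 [470.2 -35.  107.5] tool dx dy [-0.9  3.3] dz 27.5 x-dir err deg 0.29 tilt [-0.006 -0.001] [0.22322205 0.05627646 1.77943129]
```

View pics/c1.png

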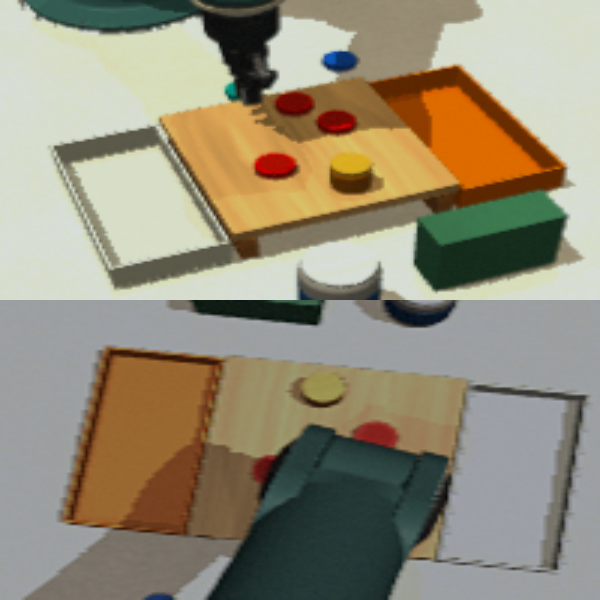

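The lower crop confirms the orange tray and the jar in the far row. In the upper crop the fingers at (250,95) stand just behind the nearest cap at (295,103). I'll lower and push.

```bash
python3 -m handwheel '0 0.003 0.015 0 0 0 0.85; 0 0 0.013 0 0 0 0.85; 0 0 0 0 0 0 0.85; 0.01 0 0 0 0 0 0.85; 0.014 0 0 0 0 0 0.85; 0.014 0 0 0 0 0 0.85'
python3 -c "from h import *;togo('A')"
python3 -m handwheel '0.014 0 0 0 0 0 0.85; 0.014 0 0 0 0 0 0.85; 0.014 0 0 0 0 0 0.85; 0.014 0 0 0 0 0 0.85; 0.014 0 0 0 0 0 0.85; 0.014 0 0 0 0 0 0.85; 0.014 0 0 0 0 0 0.85; 0.01 0 0 0 0 0 0.85; 0 0 0 0 0 0 0.85'
python3 - <<'E'
from h import *
togo('A');cv2.imwrite('pics/scene2.png',grab_frame('scene'));i=cv2.imread('pics/scene2.png')[140:280,220:420]
cv2.imwrite('pics/c2.png',cv2.resize(i,(800,560)));print(red('scene',cv2.imread('pics/scene2.png')))
E
```

```text
time: 3.9
ee_pos: [479.8, 4.2, 82.9]
eef_rot: [2.34, 2.095, 0.001]
ft_force: [-0.0, -1.3, -0.3]
width: 12.9
grip_force: 0.1
t 3.9 w 12.9 [479.8   4.2  82.9] tool dx dy [-41.   -1.9] dz 2.9 x-dir err deg 0.12 tilt [0.001 0.   ] [-0.0358189  -1.30585345 -0.32393575]
time: 4.8
ee_pos: [491.4, 111.4, 82.2]
eef_rot: [-2.339, -2.097, -0.0]
ft_force: [0.4, -0.5, -0.1]
width: 13.0
grip_force: 0.0
t 4.8 w 13.0 [491.4 111.4  82.2] tool dx dy [-148.8   -1.8] dz 2.2 x-dir err deg 0.18 tilt [0. 0.] [ 0.3913917  -0.45499327 -0.11724207]
[(array([311. , 216.6]), array([588.1, -65.9]), 88.5), (array([331.3, 196.3]), array([539.9,  30.3]), 76.5), (array([357.1, 189.4]), array([552.3, 117.8]), 60.5)]
```

View pics/c2.png

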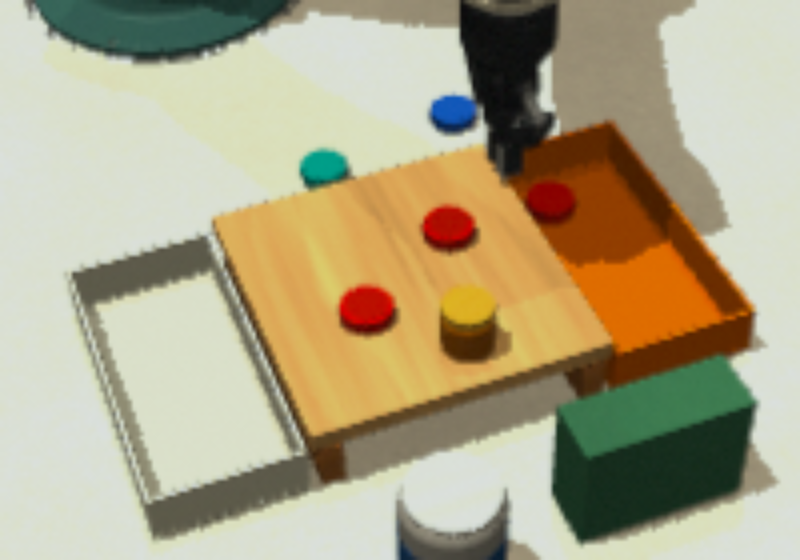

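The first cap lies flat on the floor of the orange tray, at (550,200) in the crop, and nothing else has moved. Next is cap B.

```bash
python3 -m handwheel '0 0 -0.04 0 0 0 0.85; -0.031 0.0135 0 0 0 0 0.85; -0.031 0.0135 0 0 0 0 0.85; -0.031 0.0135 0 0 0 0 0.85; -0.029 0.0125 0 0 0 0 0.85; 0 0 0.02 0 0 0 0.85; 0 0 0 0 0 0 0.85'
python3 -c "from h import *;togo('B')"
```

```text
time: 5.55
ee_pos: [529.3, -18.8, 100.8]
eef_rot: [-2.343, -2.091, 0.004]
ft_force: [-0.3, 1.0, 0.1]
width: 12.7
grip_force: 0.0
t 5.55 w 12.7 [529.3 -18.8 100.8] tool dx dy [2.8 1.8] dz 20.8 x-dir err deg -0.07 tilt [-0.003 -0.001] [-0.27590128  1.03791891  0.07833583]
```

```bash
python3 -m handwheel '0 0.001 0.012 0 0 0 0.85; 0 0 0.009 0 0 0 0.85; 0 0 0 0 0 0 0.85; 0.012 0 0 0 0 0 0.85; 0.014 0 0 0 0 0 0.85; 0.014 0 0 0 0 0 0.85; 0.014 0 0 0 0 0 0.85; 0.014 0 0 0 0 0 0.85; 0.014 0 0 0 0 0 0.85; 0.014 0 0 0 0 0 0.85; 0.014 0 0 0 0 0 0.85; 0.014 0 0 0 0 0 0.85'
python3 -m handwheel '0 0 0 0 0 0 0.85'
python3 - <<'E'
from h import *
togo('C');i=grab_frame('scene');print(red('scene',i))
E
```

```text
time: 6.75
ee_pos: [545.3, 107.2, 81.3]
eef_rot: [2.341, 2.095, -0.0]
ft_force: [0.4, 0.5, -0.2]
width: 13.0
grip_force: 0.0
time: 6.85
ee_pos: [545.3, 108.3, 81.1]
eef_rot: [-2.338, -2.097, -0.0]
ft_force: [-0.6, 0.2, 0.1]
width: 13.0
grip_force: 0.0
t 6.85 w 13.0 [545.3 108.3  81.1] tool dx dy [-216.3   58.1] dz 1.1 x-dir err deg 0.23 tilt [-0.  0.] [-0.58755066  0.19933498  0.07324537]
[(array([311. , 216.6]), array([588.1, -65.9]), 88.5)]
```

```bash
python3 -m handwheel '0 0 -0.04 0 0 0 0.85; -0.036 0.0097 0 0 0 0 0.85; -0.036 0.0097 0 0 0 0 0.85; -0.036 0.0097 0 0 0 0 0.85; -0.036 0.0097 0 0 0 0 0.85; -0.036 0.0097 0 0 0 0 0.85; -0.036 0.0097 0 0 0 0 0.85; 0 0 0.02 0 0 0 0.85; 0 0 0 0 0 0 0.85'
python3 - <<'E'
from h import *
togo('C');cv2.imwrite('pics/scene3.png',grab_frame('scene'));i=cv2.imread('pics/scene3.png')[140:280,220:420]
cv2.imwrite('pics/c3.png',cv2.resize(i,(800,560)));print(red('scene',cv2.imread('pics/scene3.png')))
E
```

```text
time: 7.8
ee_pos: [577.7, -116.7, 99.6]
eef_rot: [-2.343, -2.09, 0.004]
ft_force: [-0.6, 1.5, 0.0]
width: 12.5
grip_force: 0.0
t 7.8 w 12.5 [ 577.7 -116.7   99.6] tool dx dy [3.9 1.5] dz 19.6 x-dir err deg -0.08 tilt [-0.003 -0.   ] [-0.61080675  1.54310601  0.01306925]
[(array([311.1, 216.2]), array([587. , -64.8]), 84.5), (array([357.1, 191.2]), array([559.3, 113.5]), 81.0)]
```

View pics/c3.png

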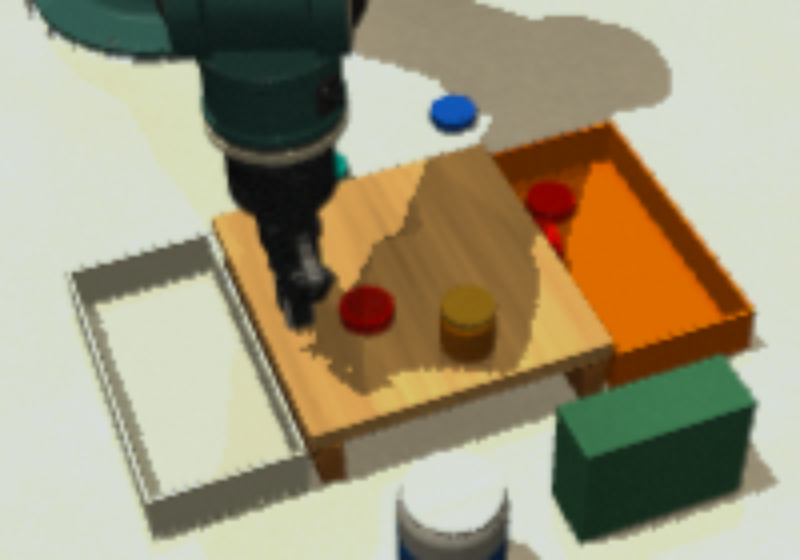

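The second cap shows at (553,240), close to the tray's step-side wall. The fingers are lined up behind the third cap at (367,308), so I'll push it now.

```bash
python3 -m handwheel '0 0 0.012 0 0 0 0.85; 0 0 0.009 0 0 0 0.85; 0 0 0 0 0 0 0.85; 0.012 0 0 0 0 0 0.85; 0.016 0 0 0 0 0 0.85; 0.016 0 0 0 0 0 0.85; 0.016 0 0 0 0 0 0.85; 0.016 0 0 0 0 0 0.85; 0.016 0 0 0 0 0 0.85'
python3 -c "
from h import *
togo('C');i=grab_frame('scene');print(red('scene',i))"
python3 -m handwheel '0.016 0 0 0 0 0 0.85; 0.016 0 0 0 0 0 0.85; 0.016 0 0 0 0 0 0.85; 0.016 0 0 0 0 0 0.85; 0.014 0 0 0 0 0 0.85; 0.014 0 0 0 0 0 0.85; 0.014 0 0 0 0 0 0.85; 0.014 0 0 0 0 0 0.85; 0 0 0 0 0 0 0.85'
python3 -m handwheel '0 0 -0.045 0 0 0 0.85; 0 0 -0.045 0 0 0 0.85; 0 0 -0.045 0 0 0 0.85; -0.045 0 0 0 0 0 0.85; -0.045 0 0 0 0 0 0.85; -0.045 0 0 0 0 0 0.85; -0.045 0 0 0 0 0 0.85; -0.045 0 0 0 0 0 0.85; -0.045 0 0 0 0 0 0.85; 0 0 0 0 0 0 0.85'
python3 - <<'E'
from h import *
i=grab_frame('scene')[140:280,220:420];t=grab_frame('top');print(red('top',t,18))
cv2.imwrite('pics/c4.png',np.vstack([cv2.resize(i,(600,300)),cv2.resize(t[140:260,230:400],(600,300))]))
E
```

```text
time: 8.75
ee_pos: [589.5, -22.0, 80.4]
eef_rot: [2.34, 2.096, 0.0]
ft_force: [0.4, -1.0, 0.6]
width: 12.5
grip_force: 0.2
t 8.75 w 12.5 [589.5 -22.   80.4] tool dx dy [-91.5   0.2] dz 0.4 x-dir err deg 0.12 tilt [ 0. -0.] [ 0.37031637 -1.00390179  0.64283604]
[(array([357.1, 191.1]), array([559. , 113.6]), 80.0)]
time: 9.7
ee_pos: [602.7, 98.1, 80.1]
eef_rot: [-2.338, -2.098, -0.001]
ft_force: [0.3, 0.0, -0.9]
width: 12.8
grip_force: 0.0
time: 10.7
ee_pos: [570.5, -180.2, 215.9]
eef_rot: [2.349, 2.083, -0.003]
ft_force: [-0.2, 0.7, -0.6]
width: 12.9
grip_force: 0.0
[(array([272.6, 219.7]), array([496.2, 156.7]), 93.5)]
```

View pics/c4.png

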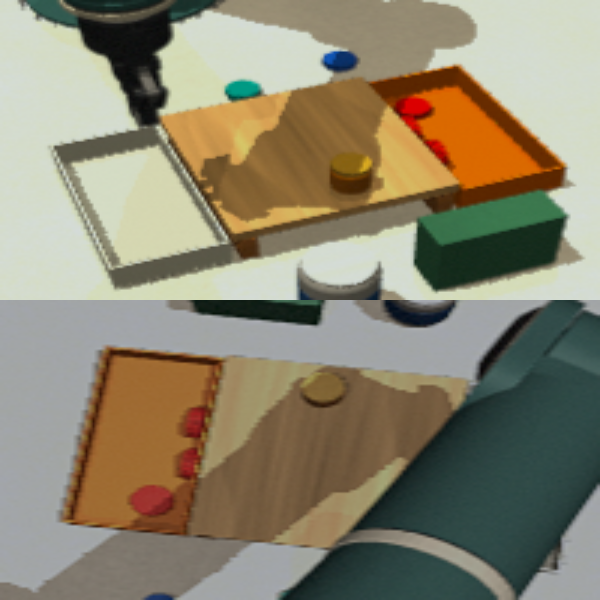

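The first cap lies flat in the tray, at (152,500) in the lower half. The other two, at (195,422) and (188,463), seem to lean against the tray's step-side wall, so I'll look closer.

```bash
python3 - <<'E'
from h import *
i=grab_frame('scene');t=grab_frame('top')
o=[cv2.resize(i[155:225,335:415],(400,350),interpolation=cv2.INTER_CUBIC),cv2.resize(t[155:240,240:325],(400,350),interpolation=cv2.INTER_CUBIC)]
cv2.imwrite('pics/c5.png',np.hstack(o))
c=np.array([560,-16.7])
for n,im in(('scene',i),('top',t)):
    h=cv2.cvtColor(im,cv2.COLOR_BGR2HSV);m=((h[...,0]<4)|(h[...,0]>170))&(h[...,1]>130)&(h[...,2]>80)
    for k in blobs(m,8):
        p=k[:,0].mean(0)
        if (ray(n,p,30)-c)@u>90 and (ray(n,p,30)-c)@u<260 and abs((ray(n,p,30)-c)@v)<140:
            for z in(10,45):
                q=np.array([ray(n,x[0],z)-c for x in k]);print(n,p.round(1),'z',z,'u',(q@u).min().round(1),(q@u).max().round(1),'v',(q@v).min().round(1),(q@v).max().round(1))
E
```

```text
scene [365.6 209.9] z 10 u 143.4 155.5 v -5.9 38.9
scene [365.6 209.9] z 45 u 126.7 138.3 v 25.6 68.7
scene [357.3 192.8] z 10 u 143.3 183.4 v -106.0 -26.9
scene [357.3 192.8] z 45 u 126.6 165.2 v -70.7 5.4
top [272.7 219.8] z 10 u 146.2 186.1 v -101.7 -62.0
top [272.7 219.8] z 45 u 142.1 181.0 v -103.9 -65.2
top [283.3 204.8] z 10 u 132.2 143.3 v -43.6 -6.9
top [283.3 204.8] z 45 u 128.4 139.2 v -47.3 -11.5
top [285.1 188.7] z 10 u 132.9 147.0 v 13.4 54.6
top [285.1 188.7] z 45 u 129.1 142.8 v 8.2 48.4
```

View pics/c5.png

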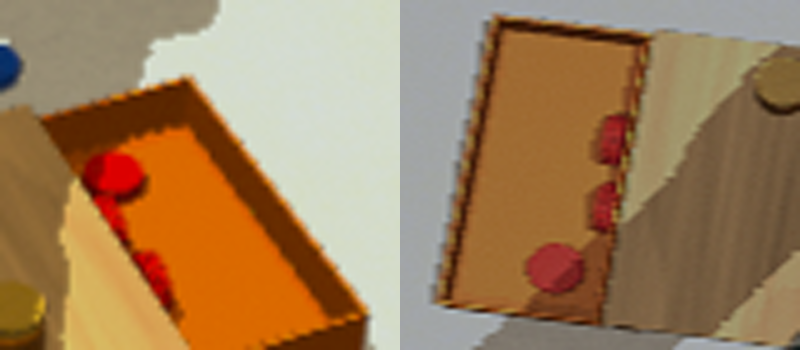

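The two caps are inside the tray but stand nearly upright, flush with the wall and right on the ±56 mm limit. I'll straddle each one with the fingers and drag it, without lifting, away from the wall so it drops flat.

```bash
cat >> h.py <<'E'
def at():
    s=sense();p=np.array(s['ee_pos']);d=p[:2]-[560,-16.7]
    print('t',round(s['time'],2),'u',(d@u).round(1),'v',(d@v).round(1),'z',p[2].round(1),'w',round(s['width'],1),'F',np.round(s['ft_force'],1),'g',round(s['grip_force'],1))
E
python3 -m handwheel '0.043 0 0 0 0 0 0.4; 0.043 0 0 0 0 0 0.4; 0.043 0 0 0 0 0 0.4; 0.043 0 0 0 0 0 0.4; 0.043 0 0 0 0 0 0.4; 0.043 0 0 0 0 0 0.4; 0.043 0.003 0 0 0 0 0.4; 0 0 0.045 0 0 0 0.4; 0 0 0.045 0 0 0 0.4; 0 0 0.03 0 0 0 0.4; 0 0 0 0 0 0 0.4; 0 0 0 0 0 0 0.4'; python3 -c "from h import *;at()"
```

```text
time: 12.1
ee_pos: [609.2, 126.6, 96.1]
eef_rot: [2.34, 2.096, -0.0]
ft_force: [0.2, 0.3, 0.8]
width: 51.1
grip_force: 0.0
t 12.1 u 148.0 v 32.8 z 96.1 w 51.1 F [0.2 0.3 0.8] g 0.0
```

```bash
python3 -m handwheel '-0.008 0 0.02 0 0 0 0.4; 0 0 0.02 0 0 0 0.4; 0 0 0.015 0 0 0 0.4; 0 0 0.008 0 0 0 0.4; 0 0 0 0 0 0 0.4'; python3 -c "from h import *;at()"
python3 -m handwheel '0 0 0.006 0 0 0 0.4; 0 0 0 0 0 0 0.4'; python3 -c "from h import *;at()"
```

```text
time: 12.6
ee_pos: [608.2, 118.3, 32.3]
eef_rot: [-2.341, -2.095, 0.0]
ft_force: [0.3, -0.2, 0.1]
width: 51.1
grip_force: 0.0
t 12.6 u 139.6 v 32.8 z 32.3 w 51.1 F [ 0.3 -0.2  0.1] g 0.0
time: 12.8
ee_pos: [608.2, 118.1, 26.4]
eef_rot: [2.341, 2.095, 0.0]
ft_force: [0.1, -0.1, -0.1]
width: 51.4
grip_force: 0.0
t 12.8 u 139.4 v 32.8 z 26.4 w 51.4 F [ 0.1 -0.1 -0.1] g 0.0
```

```bash
python3 -m handwheel '0 0 0 0 0 0 0.55; 0 0 0 0 0 0 0.55; 0 0 0 0 0 0 0.55'; python3 -c "from h import *;at()"
python3 -m handwheel '0.01 0 0 0 0 0 0.55; 0.012 0 0 0 0 0 0.55; 0.012 0 0 0 0 0 0.55; 0 0 0 0 0 0 0.55; 0 0 0 0 0 0 0.4; 0 0 0 0 0 0 0.4; 0 0 -0.03 0 0 0 0.4; 0 0 -0.04 0 0 0 0.4; 0 0 -0.04 0 0 0 0.4; 0 0 0 0 0 0 0.4'
python3 - <<'E'
from h import *
at();i=grab_frame('scene');t=grab_frame('top')
o=[cv2.resize(i[155:225,335:415],(400,350),interpolation=cv2.INTER_CUBIC),cv2.resize(t[155:240,240:325],(400,350),interpolation=cv2.INTER_CUBIC)]
cv2.imwrite('pics/c6.png',np.hstack(o))
E
```

```text
time: 13.1
ee_pos: [608.4, 118.1, 26.9]
eef_rot: [2.341, 2.095, 0.001]
ft_force: [-2.4, 0.3, 7.4]
width: 40.0
grip_force: 59.8
t 13.1 u 139.4 v 33.0 z 26.9 w 40.0 F [-2.4  0.3  7.4] g 59.8
time: 14.1
ee_pos: [614.2, 152.2, 141.4]
eef_rot: [2.34, 2.093, 0.01]
ft_force: [0.1, 1.0, -0.3]
width: 51.1
grip_force: 0.0
t 14.1 u 174.0 v 34.9 z 141.4 w 51.1 F [ 0.1  1.  -0.3] g 0.0
```

View pics/c6.png

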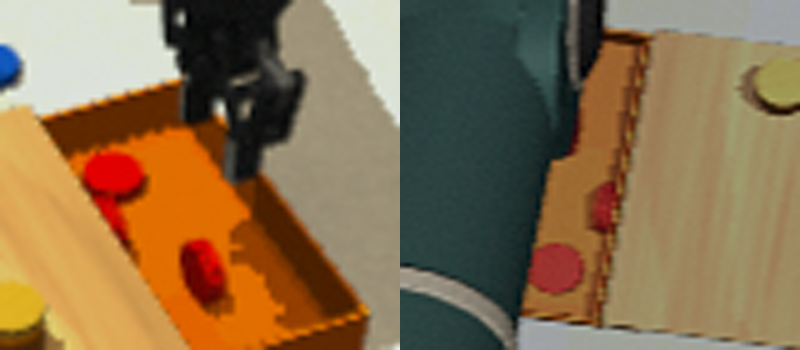

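The dragged cap now stands on its edge in mid-tray, at (203,272) in the left half. I'll tip it over with the closed fingers from the wall side.

```bash
python3 -m handwheel '-0.034 -0.002 0 0 0 0 0.85; 0 0 0 0 0 0 0.85; 0 0 0.035 0 0 0 0.85; 0 0 0.035 0 0 0 0.85; 0 0 0.024 0 0 0 0.85; 0 0 0 0 0 0 0.85'; python3 -c "from h import *;at()"
python3 -m handwheel '0.008 0 0 0 0 0 0.85; 0.008 0 0 0 0 0 0.85; 0.008 0 0 0 0 0 0.85; 0.008 0 0 0 0 0 0.85; 0.006 0 0 0 0 0 0.85; 0 0 0 0 0 0 0.85; 0 0 -0.03 0 0 0 0.43; 0 0 -0.03 0 0 0 0.43; -0.04 -0.03 0 0 0 0 0.43; 0 -0.031 0 0 0 0 0.43; 0 0 0 0 0 0 0.43'
python3 - <<'E'
from h import *
at();i=grab_frame('scene');t=grab_frame('top')
o=[cv2.resize(i[155:225,335:415],(400,350),interpolation=cv2.INTER_CUBIC),cv2.resize(t[155:240,240:325],(400,350),interpolation=cv2.INTER_CUBIC)]
cv2.imwrite('pics/c7.png',np.hstack(o))
E
```

```text
time: 14.8
ee_pos: [603.7, 117.7, 38.3]
eef_rot: [-2.34, -2.093, 0.009]
ft_force: [-1.5, -0.3, 0.9]
width: 12.7
grip_force: 0.0
t 14.8 u 138.5 v 28.4 z 38.3 w 12.7 F [-1.5 -0.3  0.9] g 0.0
time: 15.9
ee_pos: [542.2, 122.4, 102.4]
eef_rot: [-2.341, -2.092, 0.002]
ft_force: [-0.6, 0.1, -0.4]
width: 48.8
grip_force: 0.0
t 15.9 u 136.3 v -33.2 z 102.4 w 48.8 F [-0.6  0.1 -0.4] g 0.0
```

View pics/c7.png

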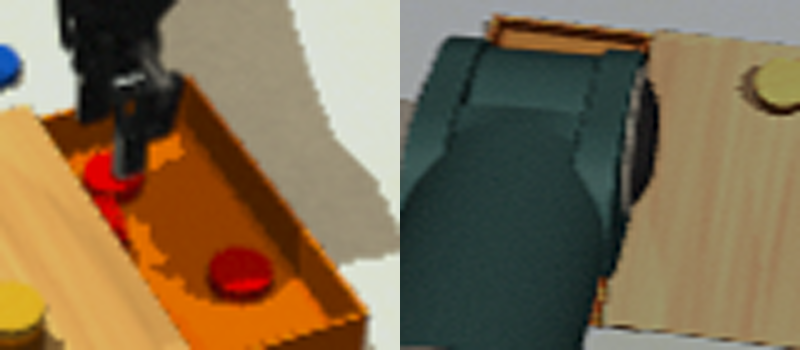

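That cap now lies flat at (240,272). I'll do the same for the last leaning cap.

```bash
python3 -m handwheel '0.002 0.005 0 0 0 0 0.42; 0 0 0.03 0 0 0 0.42; 0 0 0.025 0 0 0 0.42; 0 0 0.012 0 0 0 0.42; 0 0 0.007 0 0 0 0.42; 0 0 0 0 0 0 0.42'; python3 -c "from h import *;at()"
```

```text
time: 16.6
ee_pos: [550.8, 124.2, 28.0]
eef_rot: [2.341, 2.094, -0.001]
ft_force: [-0.3, -0.2, -0.1]
width: 49.7
grip_force: 0.0
t 16.6 u 139.0 v -24.9 z 28.0 w 49.7 F [-0.3 -0.2 -0.1] g 0.0
```

```bash
python3 -m handwheel '0 0 0 0 0 0 0.55; 0 0 0 0 0 0 0.55; 0 0 0 0 0 0 0.55'; python3 -c "from h import *;at()"
python3 -m handwheel '0.01 0 0 0 0 0 0.55; 0.012 0 0 0 0 0 0.55; 0.012 0 0 0 0 0 0.55; 0 0 0 0 0 0 0.55; 0 0 0 0 0 0 0.42; 0 0 0 0 0 0 0.42; 0 0 -0.03 0 0 0 0.42; 0 0 -0.03 0 0 0 0.42; -0.034 -0.002 0 0 0 0 0.85; 0 0 0 0 0 0 0.85'; python3 -c "from h import *;at()"
python3 -m handwheel '0 0 0.025 0 0 0 0.85; 0 0 0.025 0 0 0 0.85; 0 0 0 0 0 0 0.85; 0.008 0 0 0 0 0 0.85; 0.008 0 0 0 0 0 0.85; 0.008 0 0 0 0 0 0.85; 0.008 0 0 0 0 0 0.85; 0.006 0 0 0 0 0 0.85; 0 0 0 0 0 0 0.85'; python3 -c "from h import *;at()"
python3 -m handwheel '0 0 -0.04 0 0 0 0.85; 0 0 -0.04 0 0 0 0.85; 0 0 -0.04 0 0 0 0.85; -0.04 0 -0.03 0 0 0 0.85; -0.045 0 0 0 0 0 0.85; -0.045 0 0 0 0 0 0.85; -0.045 0 0 0 0 0 0.85; -0.045 0 0 0 0 0 0.85; -0.045 0 0 0 0 0 0.85; -0.045 0 0 0 0 0 0.85; 0 0 0 0 0 0 0.85; 0 0 0 0 0 0 0.85'
python3 - <<'E'
from h import *
at();i=grab_frame('scene');t=grab_frame('top');cv2.imwrite('pics/s8.png',i)
print(red('top',t,18))
for p in red('top',t,18):d=p[1]-[560,-16.7];print(d@u-183,d@v)
cv2.imwrite('pics/c8.png',np.vstack([cv2.resize(i[140:280,220:420],(600,300)),cv2.resize(t[120:260,180:400],(600,300))]))
E
```

```text
time: 16.9
ee_pos: [551.1, 124.6, 29.1]
eef_rot: [2.341, 2.094, 0.002]
ft_force: [-0.5, -0.3, 4.9]
width: 39.7
grip_force: 60.5
t 16.9 u 139.4 v -24.7 z 29.1 w 39.7 F [-0.5 -0.3  4.9] g 60.5
time: 17.9
ee_pos: [548.3, 121.0, 89.2]
eef_rot: [2.344, 2.089, 0.0]
ft_force: [0.5, -0.8, -0.6]
width: 21.1
grip_force: 0.0
t 17.9 u 135.5 v -27.0 z 89.2 w 21.1 F [ 0.5 -0.8 -0.6] g 0.0
time: 18.8
ee_pos: [552.8, 163.7, 38.4]
eef_rot: [-2.34, -2.096, -0.001]
ft_force: [-0.8, -0.5, 0.4]
width: 12.7
grip_force: 0.0
t 18.8 u 178.5 v -27.4 z 38.4 w 12.7 F [-0.8 -0.5  0.4] g 0.0
time: 20.0
ee_pos: [517.9, -147.0, 188.4]
eef_rot: [2.344, 2.092, -0.0]
ft_force: [-0.6, 0.4, 0.1]
width: 13.0
grip_force: 0.0
t 20.0 u -134.2 v -27.3 z 188.4 w 13.0 F [-0.6  0.4  0.1] g 0.0
[(array([272.6, 219.8]), array([495.9, 156.6]), 91.5), (array([266. , 201.6]), array([559.4, 182.7]), 88.5), (array([267.8, 185.7]), array([616.2, 179.4]), 90.5)]
-17.91900000000001 -83.12500000000003
15.13639999999998 -22.92920000000002
18.21780000000001 33.89960000000004
```

View pics/c8.png

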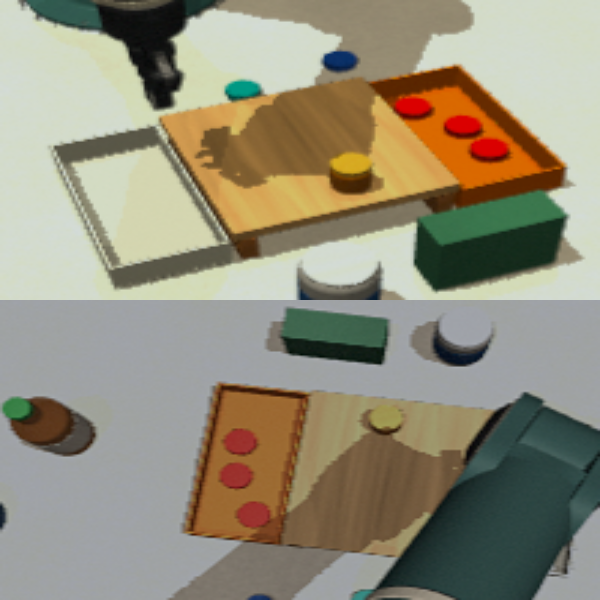

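All three caps lie flat in the orange tray, at (413,107), (463,126) and (489,149) in the upper half. The jar and the bystanders are where they were, and the arm is clear.

```bash
python3 -c "from station import *;print(finish_job())"
```

```text
the job is handed in; nothing more can be done
None
```

The job is handed in at about 20 s: all three caps lie flat in the orange tray and the jar and bystanders look unmoved, but two caps landed on edge against the tray wall, so I gripped each briefly inside the tray and slid it clear without raising it, which is not strictly pushing.

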